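# Clamp the paper stack in the guillotine with the fold-out handwheel handle

## Task

Get the stack of papers in the guillotine ready for cutting: swing the folding handle of the clamp handwheel fully upright, wind the wheel clockwise (seen from above) until the clamp bar holds the stack firmly but without crushing it, then fold the handle back down flat into the wheel and let go, leaving the clamp tight. Do not shift the stack or disturb the other things on the desk.

Things in the scene. Friction and masses are not known exactly. Their poses are not given: they have to be found in the camera images.
- cutter: Desk-top A4 paper stack cutter (guillotine), grey, fixed, base 420 x 400 mm, steel bed 70 mm above the desk. Origin on the desk, front to -x, z up. A cross beam (75 x 405 mm, top 198 mm high) bridges the bed at x = +20 mm of this frame; the clamp handwheel stands on its middle. The raised knife lever leans outward at the +y end (y 225 to 435, x -40 to 30, up to 435 mm high): keep clear.
- clamp: Clamp bar below the beam, 44 x 322 x 25 mm, rubber underside; origin mid underside. The wheel's screw lowers it 8 mm per clockwise turn, from 2 to 13 mm above the stack; it stays where left (self-locking). Bearing on the stack, force grows about 240 N per rad of wheel turn. Firm: 150 to 370 N, 0.65 to 1.5 rad past first bite (260 N, 1.1 rad, is a good aim). More crushes the paper.
- wheel_centre (a point): Point on the vertical axis of the dished aluminium handwheel, at hinge height, 242 mm above the desk. Wheel 157 mm across, never rises or falls; the dish's floor is 20 mm below this point, the rim's top 5 mm below. It turns stiffly: a steady 0.60 N m running free, 10 N sideways at the upright handle. Clamp load adds 2 N at the handle per 100 N: 15 N in all at 260 N of clamp force.
- handle_hinge (a point): Hinge pin of the wheel's one folding handle, near the rim, 62 mm from the wheel's axis, turning with the wheel. The pin lies level, at right angles to the radius, so the handle swings in the vertical plane through this point and the wheel's axis.
- handle_end (a point): Middle of the handle's free end, 66 mm from its hinge. Round black grip 21 mm thick, from 16 to 66 mm from the hinge, spinning freely about its own length. Folded, it lies level from the hinge towards and just past the wheel's centre, its axis 20 mm above the dish's floor, free on both sides; out, it stands upright near the rim, its end 308 mm above the desk.
- handle (a joint): Angle of the folding handle: 0 folded flat (start), 1.57 fully out (upright, at its stop). Light friction of 0.04 N m keeps it where it is left.
- stack: Loose stack of papers, 210 x 297 mm, 35 to 40 mm thick (a different batch each time; its thickness is not measured), about 2 kg, lying on the bed under the clamp bar. Origin at the middle of its underside, x across the 210 mm.
- mouse: Black computer mouse, 105 x 60 x 34 mm, origin under its middle. Leave alone.
- carton: Small cardboard box, 85 x 130 x 55 mm, origin under its middle. Leave alone.
- stapler: Black stapler, 140 x 36 x 47 mm, origin under its middle. Leave alone.
- pen_pot: Dark steel pen pot, 76 mm across, 95 mm high, origin under its middle. Leave alone.

How it is judged (in metres and radians):
On the way, in this order (a step that is already met when the one before it is completed fails the run):
1. the handle is swung fully upright (value of joint handle above 1.45 rad), for 0.1 s.
2. with the handle out, the clamp bar is wound down firmly onto the stack (more than 150 N) (contact force between clamp and stack above 150 N and value of joint handle above 1.3 rad), for 0.2 s.
At the end, for the whole second after the job is handed in: The handle lies folded flat in the wheel (within 0.12 rad), the clamp bar still presses the stack with 145 to 375 N, and the stack is within 6 mm of where it was (value of joint handle below 0.12 rad and contact force between clamp and stack between 145 and 375 N and distance of stack from where it was at the start of the episode below 0.006 m); the robot touches nothing.
It fails at once if the clamp crushes the stack (more than 375 N) (contact force between clamp and stack above 375 N).
It fails at once if the stack is shifted by more than 6 mm (distance of stack from where it was at the start of the episode above 0.006 m).
It fails at once if a bystander is moved by more than 25 mm (distance of any of mouse, carton, stapler, pen_pot from where it was at the start of the episode above 0.025 m).
It also fails if it takes over 72 s, if anything falls off the work surface, if the arm or the gripper's body presses on something with over 40 N, if the wrist force passes 120 N, or if a joint passes its speed limit or range.

## Robot

A 6-joint arm with a two-finger parallel gripper is mounted at the origin on the work surface. World frame = base frame: x ahead of the robot, y to its left, z up, the work surface at z = 0. Lengths are in mm, angles in rad, forces in N, time in s.
With the tool pointing down it reaches from about 300 to 775 mm from the base axis. Payload 14.6 kg.
Tool frame: the origin (TCP) lies at the very end of the fingers, on their centre line; the grasp point (between the pads) lies 19 mm behind it (arm.grasp_offset is the distance from the TCP to the grasp point, in mm); z points along the fingers, y is the line along which they close (so a half turn about z gives the same grasp; the last joint's range is limited). The gripper opens to 85 mm and grips with 20 to 120 N. Pads are 22 mm wide; open, the fingers measure 114 mm over their backs; the gripper's body (76 mm by 85 mm) begins 54 mm behind the grasp point. The pads swing forward as they close: fully open they stand 13 mm farther back than shut.
Start: joints at [1.212, 0.3, 1.521, -0, 1.321, -0.067], TCP at [158.22, 526.741, 231.281] pointing down, gripper open.
Joint ranges: [-3.03, 3.03], [-0.79, 2.21], [0.23, 2.52], [-1.04, 4.18], [0, 3.07], [-2.55, 2.55]. Speed limits (rad/s): [2.22, 2.22, 2.57, 3.14, 3.14, 3.14].

## Interface

Orientations are given as a unit quaternion [w, x, y, z].
In Python, from cell import arm gives the robot as it stands.
- The arm moves only by the tool drive_tool, never from a script. Its arguments are lists of equal length, an entry for each row: "linear": the shift along the tool's x, y, z in mm, a list of three; "rot": the turn, a rotation vector about the tool's x, y, z in rad, a list of three; "jaw": the finger opening in mm, from 0 to 85.4. In form: {"linear": [[dx, dy, dz], ...], "rot": [[ax, ay, az], ...], "jaw": [jaw, ...]}. A call has 1 to 20 rows; each row shifts and turns the commanded pose from where the row before left it, along the tool's axes as they then stand; what a row does not reach is not made up. A row lasts 1/8 s, in which the tool goes at most 62.5 mm and 10.7 degrees, less where a joint would pass 70% of its speed; a pose out of reach is approached as far as the arm can. A call is refused whole if a number of a shift passes 62.5 or a number of a turn 0.188, either way. A call with a gripper value outside its range is refused whole. The fingers move at their own pace and stop on an object; the grip force is fixed at half the most. Time passes only in rows, so rows that do not move let the fingers close. It gives the time, the measured TCP pose, the force, the opening and the grip force at its end, in the units of the state.
- arm.state(): the state, without advancing time (a new reading comes with each control period).
- arm.read_camera(name): name is "side" or "top"; returns a dict with "img" (480x640x3 uint8, red, green, blue), "depth" (480x640 float32, mm along the optical axis (not along the pixel's ray), 0 where there is no reading), "intrinsics" (3x3 intrinsics, pixels), "rvec" (rotation vector, rad) and "tvec" (3), from world to camera coordinates, as OpenCV has them. Camera axes: x right, y down, z forward; pixel columns grow to the right and rows downward; lengths in mm; the calibration is good to about 2 mm. A picture is of the moment at which its call begins.
- arm.sign_off(): hands the job in; it is judged then, once.
The state is a dict: "t": time; "joint_pos": joint angles; "joint_velocities": joint speeds; "joint_torque": joint torques, N m; "position": TCP position; "tool_rot": TCP orientation; "force": force on the tool from outside, world axes, zero at the start; "wrist_torque": the same for the moment, N m; "width": finger opening in mm; "grip_force": force on a finger pad.
Only numpy, scipy, OpenCV 4.12 (cv2) and the standard library are available. Lean on these libraries where they do the work, as an engineer would, in place of code of your own. Each camera call takes 0.05 s, during which the arm holds its last target. There are 200 camera calls.

## Working session

There is one attempt and no reset: what is moved stays moved. The work goes in short steps, Python scripts to look and compute and a tool call to move; the robot and the scene stay as the last step left them, time stands still between calls to the robot, and variables do not carry over. Pictures are saved under pics/ and viewed, at most 10 in all, crops included, and the job is handed in when it is done.

Besides the shell and the picture viewer there is one more tool, called by a JSON object that holds its "method" and its "body". drive_tool: Moves the arm, as the interface text tells. Its arguments: {"type":"object","properties":{"linear":{"type":"array","items":{"type":"array","items":{"type":"number"}}},"rot":{"type":"array","items":{"type":"array","items":{"type":"number"}}},"jaw":{"type":"array","items":{"type":"number"}}},"required":["linear","rot","jaw"]}

```bash
mkdir -p pics; ls; cat > h.py <<'E'
import numpy as np, cv2
from cell import arm
def cam(n):
    c=arm.read_camera(n); R=cv2.Rodrigues(np.array(c["rvec"],float))[0]; t=np.array(c["tvec"],float).ravel()
    return c,R,t
def pts(c,R,t):
    K=c["intrinsics"];d=c["depth"];v,u=np.mgrid[:480,:640]
    P=np.stack([(u-K[0,2])/K[0,0]*d,(v-K[1,2])/K[1,1]*d,d],-1)
    return (P-t)@R
def save(n,img): cv2.imwrite("pics/"+n,img[:,:,::-1])
E
python3 - <<'E'
from h import *
for n in("top","side"):
    c,R,t=cam(n); save(n+"0.png",c["img"]); print(n,-R.T@t,R[2],c["intrinsics"][0,0]); np.savez("/tmp/"+n+".npz",P=pts(c,R,t),img=c["img"])
print(arm.state())
E
```

```text
pics
top [ 319.24067516  -24.72111786 1779.11803028] [ 0.11213475 -0.01024648 -0.99364018] 621.3394825294997
side [ -58.92890734 -583.98376057 1169.07627583] [ 0.43590884  0.42808262 -0.79166202] 561.1672111175125
{'t': 0.1, 'joint_pos': array([ 1.21241251e+00,  3.00420618e-01,  1.52155497e+00, -2.37313657e-06,
        1.32072507e+00, -6.65885056e-02]), 'joint_velocities': array([-0.00015383, -0.00250432, -0.00424211, -0.00057609,  0.00143052,
        0.00156946]), 'joint_torque': array([-1.90254686e-04, -5.44381571e+01, -3.62374020e+01, -5.18850857e-05,
        3.10414114e-03, -4.28173780e-05]), 'position': array([158.13623586, 526.53623224, 230.76005683]), 'tool_rot': array([-1.15710942e-04,  1.45380294e-01,  9.89375694e-01, -5.41787780e-04]), 'force': array([-0.21957793,  0.75110369,  0.81113195]), 'wrist_torque': array([-0.03383094, -0.03852081, -0.0184434 ]), 'grip_force': 0.0, 'width': 85.59061844236874}
```

View pics/top0.png

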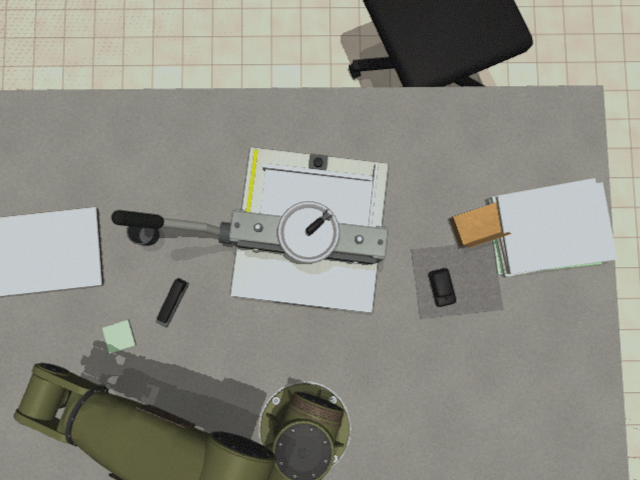

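View pics/side0.png

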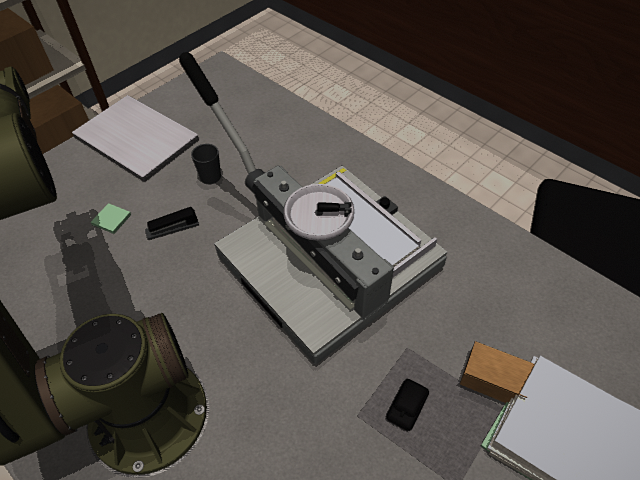

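The top view shows the wheel at about (309,232), with the dark handle running from its hinge near (328,213) to its end near (308,233). The side view has the wheel at (319,211) and the handle from (350,208) to (317,209). The knife lever is on the robot's left (+y).

```bash
python3 - <<'E'
from h import *
for n,(u0,v0) in(("top",(309,232)),("side",(319,211))):
    z=np.load(f"/tmp/{n}.npz");P=z["P"];im=z["img"].astype(int)
    m=(P[...,2]>215)&(P[...,2]<275); v,u=np.mgrid[:480,:640]; m&=np.hypot(u-u0,v-v0)<50
    rim=m&(P[...,2]>231)&(im.max(-1)>100)
    Q=P[rim]; A=np.c_[2*Q[:,:2],np.ones(len(Q))]; s=np.linalg.lstsq(A,(Q[:,:2]**2).sum(1),rcond=None)[0]
    print(n,"rim",len(Q),s[:2],np.sqrt(s[2]+s[0]**2+s[1]**2),Q[:,2].mean(), "bbox",Q.min(0),Q.max(0))
    dk=m&(im.max(-1)<70)&(np.hypot(P[...,0]-s[0],P[...,1]-s[1])<75)
    D=P[dk]; c=D[:,:2].mean(0); w=np.linalg.svd(D[:,:2]-c)[2][0]; pr=(D[:,:2]-c)@w
    print("dark",len(D),c,"ang",np.degrees(np.arctan2(w[1],w[0])),"ends",c+w*pr.min(),c+w*pr.max(),"z",np.percentile(D[:,2],[5,50,95]))
    b=m&(P[...,2]<999)&0
    save(n+"z.png",cv2.resize(z["img"][v0-50:v0+50,u0-65:u0+65],(780,600),interpolation=cv2.INTER_CUBIC))
z=np.load("/tmp/top.npz");P=z["P"]
# beam edges: z ~198
Q=P[(abs(P[...,2]-198)<5)&(P[...,0]>300)&(P[...,0]<800)][:,:2].astype(np.float32)
print("beam",cv2.minAreaRect(Q))
E
```

```text
top rim 758 [519.78773787 -17.27903071] 71.22157529089667 236.15005536677822 bbox [442.94426125 -93.92668097 231.00502287] [597.73862125  59.43342525 252.69569676]
dark 145 [533.59328713 -32.89673748] ang 132.7931139778386 ends [563.69019468 -65.40627756] [516.19094605 -14.09938749] z [236.55133097 249.07794321 255.49513137]
side rim 784 [517.17574558 -17.50899742] 72.11282680201263 235.7907396850564 bbox [439.9527806 -93.000293  231.0244895] [595.10442612  62.0241851  252.35087905]
dark 386 [531.34709866 -44.99801355] ang 155.51859017017765 ends [576.58410893 -65.59598356] [445.32909052  -5.83104959] z [223.79542578 246.97234    252.89398983]
beam ((514.6907958984375, 0.5426483154296875), (437.911376953125, 98.60980224609375), 82.48890686035156)
```

View pics/topz.png

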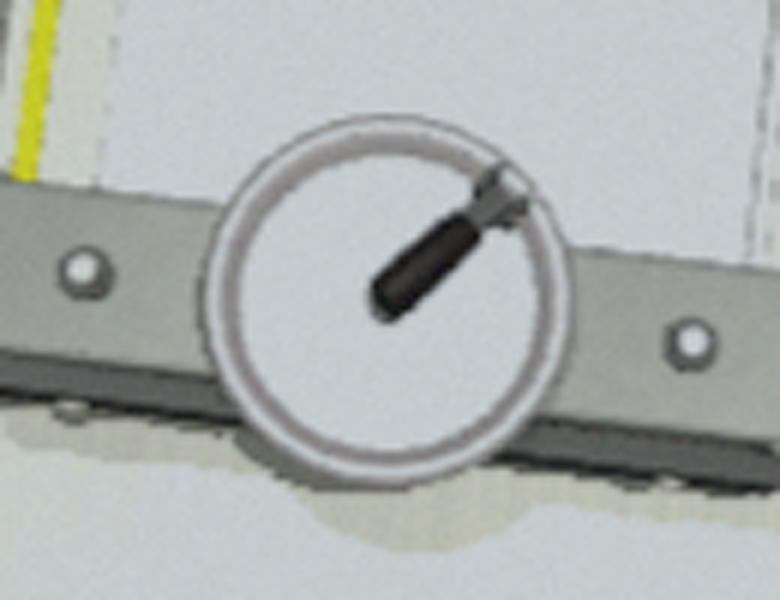

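The two views agree to 2–3 mm: wheel centre ≈ (519,-16.5), hinge direction ≈ -47°, so the hinge is ≈ (561,-62) and the grip end ≈ (516,-14). I'll move above the grip, 50 mm from the hinge, with the tool y across the handle.

{"method": "drive_tool", "body": {"linear": [[0,0,-30],[-32,-26.4,-5],[-32,-26.4,-5],[-32,-26.4,-5],[-32,-26.4,-5],[-32,-26.4,-5],[-32,-26.4,-5],[-32,-26.4,-5],[-32,-26.4,-5],[-32,-26.4,-5],[-32,-26.4,-5],[-32,-26.4,-5],[-32,-26.4,-5],[-32,-26.4,-5],[-32,-26.4,-5],[-32,-26.4,-5],[-32,-26.4,-5],[0,0,0],[0,0,0],[0,0,0]], "rot": [[0,0,0],[0,0,0],[0,0,0],[0,0,0],[0,0,0],[0,0,0],[0,0,0],[0,0,0],[0,0,0],[0,0,0],[0,0,0],[0,0,0],[0,0,0],[0,0,0],[0,0,0],[0,0,0],[0,0,0],[0,0,0.176],[0,0,0.176],[0,0,0.176]], "jaw": [85,85,85,85,85,85,85,85,85,85,85,85,85,85,60,50,50,50,50,50]}}

```text
t: 2.6
position: [527.0, -25.2, 340.9]
tool_rot: [-0.0, 0.401, 0.916, -0.0]
force: [-0.4, 0.4, -0.0]
width: 50.1
grip_force: 0.0
```

{"method": "drive_tool", "body": {"linear": [[0,0,30],[0,0,30],[0,0,30],[0,0,22],[0,0,0],[0,0,0],[0,0,0],[0,0,0],[0,0,0]], "rot": [[0,0,0],[0,0,0],[0,0,0],[0,0,0],[0,0,0],[0,0,0],[0,0,0],[0,0,0],[0,0,0]], "jaw": [50,50,50,50,50,14,14,14,14]}}

```text
t: 3.72
position: [527.6, -24.9, 230.1]
tool_rot: [0.001, 0.398, 0.917, 0.0]
force: [4.2, 4.4, 5.9]
width: 18.8
grip_force: 58.7
```

{"method": "drive_tool", "body": {"linear": [[1.3,0,-8.9],[1.3,0,-8.9],[1.3,0,-8.9],[1.3,0,-8.9],[0,0,0]], "rot": [[0,0.175,0],[0,0.175,0],[0,0.175,0],[0,0.175,0],[0,0,0]], "jaw": [14,14,14,14,14]}}

```text
t: 4.35
position: [530.0, -28.0, 264.9]
tool_rot: [-0.317, 0.374, 0.861, 0.138]
force: [-1.5, 7.2, 12.3]
width: 18.5
grip_force: 59.2
```

```bash
python3 - <<'E'
from h import *
s=arm.state(); print(s["joint_pos"],s["position"],s["tool_rot"],s["force"],s["width"])
c,R,t=cam("side"); save("side1.png",c["img"][100:340,160:480].repeat(2,0).repeat(2,1))
E
```

```text
[-0.2782039   0.55492098  1.21972539  0.37270413  1.97198337 -0.9910047 ] [530.04329885 -27.97866487 264.90818199] [-0.31714221  0.37359858  0.86064952  0.13830158] [-1.54669849  7.18032588 12.25484165] 18.48388013462948
```

View pics/side1.png

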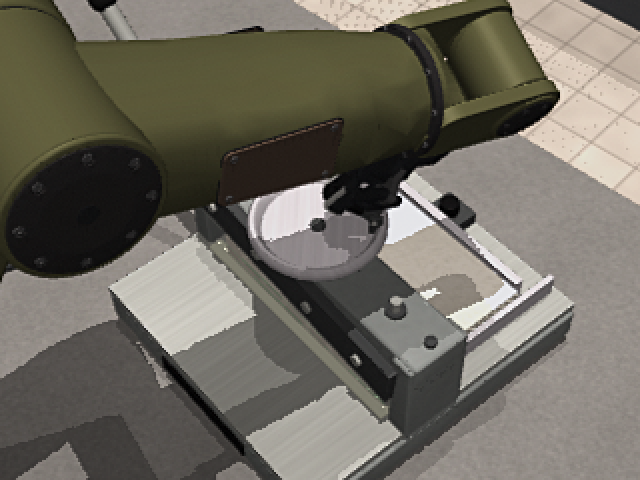

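The handle is lifting with the gripper. I'll carry on along the arc.

{"method": "drive_tool", "body": {"linear": [[1.3,0,-8.9],[1.3,0,-8.9],[1.3,0,-8.9],[0,0,0]], "rot": [[0,0.175,0],[0,0.175,0],[0,0.175,0],[0,0,0]], "jaw": [14,14,14,14]}}

```text
t: 4.9
position: [542.2, -41.7, 284.6]
tool_rot: [-0.529, 0.325, 0.749, 0.23]
force: [3.0, 0.1, 9.8]
width: 18.6
grip_force: 59.5
```

```bash
python3 - <<'E'
from h import *
s=arm.state(); print(s["joint_pos"],s["position"],s["tool_rot"],s["force"],s["width"])
from scipy.spatial.transform import Rotation as Ro
q=s["tool_rot"];print(Ro.from_quat([*q[1:],q[0]]).as_matrix())
E
```

```text
[-0.3420764   0.80510759  1.01243185  0.6869517   2.38993014 -0.86153085] [542.20632542 -41.68312362 284.57133236] [-0.52933047  0.32472477  0.74921705  0.23029739] [3.01799348 0.1354207  9.81982543] 18.565208980628324
[[-0.22872615  0.73038551 -0.6436003 ]
 [ 0.24277182  0.68303388  0.68885888]
 [ 0.94273336  0.00131203 -0.33354473]]
```

{"method": "drive_tool", "body": {"linear": [[1.3,0,-8.9],[1.2,0,-8.4],[0,0,0]], "rot": [[0,0.175,0],[0,0.165,0],[0,0,0]], "jaw": [14,14,14]}}

```text
t: 5.28
position: [553.0, -53.7, 292.1]
tool_rot: [-0.648, 0.281, 0.65, 0.282]
force: [3.1, -2.2, 12.4]
width: 18.3
grip_force: 59.6
```

```bash
python3 - <<'E'
from h import *
s=arm.state(); print(s["joint_pos"],s["position"],s["tool_rot"],s["force"],s["wrist_torque"],s["width"])
from scipy.spatial.transform import Rotation as Ro
q=s["tool_rot"];print(Ro.from_quat([*q[1:],q[0]]).as_matrix())
E
```

```text
[-0.36056666  0.94296207  0.94361615  1.00583567  2.59084073 -0.64195569] [552.98470624 -53.74810888 292.1056069 ] [-0.64772609  0.28053448  0.64972686  0.28214592] [ 3.1387704  -2.18049692 12.41989436] [ 0.88572892  0.81942968 -0.11814809] 18.328213371694044
[[-3.50263580e-03  7.30048129e-01 -6.83386758e-01]
 [-9.64968204e-04  6.83388165e-01  7.30054577e-01]
 [ 9.99993400e-01  3.21656179e-03 -1.68918662e-03]]
```

{"method": "drive_tool", "body": {"linear": [[0,0,0],[0,0,0],[0,0,0],[20,0,0],[30,0,0],[20,0,0],[0,0,0],[0,0,0],[0,0,0],[0,0,0],[0,0,0],[0,0,0],[0,0,0],[0,0,0],[0,0,0],[0,0,0]], "rot": [[0,0,0],[0,0,0],[0,0,0],[0,0,0],[0,0,0],[0,0,0],[0,-0.175,0],[0,-0.175,0],[0,-0.175,0],[0,-0.175,0],[0,-0.175,0],[0,-0.175,0],[0,-0.175,0],[0,-0.175,0],[0,-0.169,0],[0,0,0]], "jaw": [50,50,50,50,50,50,50,50,50,50,50,50,50,50,50,50]}}

```text
t: 7.28
position: [551.9, -51.4, 362.4]
tool_rot: [0.003, 0.398, 0.918, -0.001]
force: [0.2, -0.3, -0.1]
width: 50.2
grip_force: 0.0
```

```bash
python3 - <<'E'
from h import *
s=arm.state(); print(s["joint_pos"],s["position"],s["tool_rot"],s["force"],s["width"])
c,R,t=cam("side"); save("side2.png",c["img"][100:340,160:480].repeat(2,0).repeat(2,1)); np.savez("/tmp/s2.npz",P=pts(c,R,t),img=c["img"],R=R,t=t,K=c["intrinsics"])
E
```

```text
[-0.15770135  0.24554062  1.29087906 -0.00286603  1.599639   -0.91064467] [551.88509371 -51.41201255 362.38600455] [ 3.03617718e-03  3.97664196e-01  9.17525738e-01 -6.99492320e-04] [ 0.2488868  -0.25108444 -0.11727809] 50.2334447289373
```

View pics/side2.png

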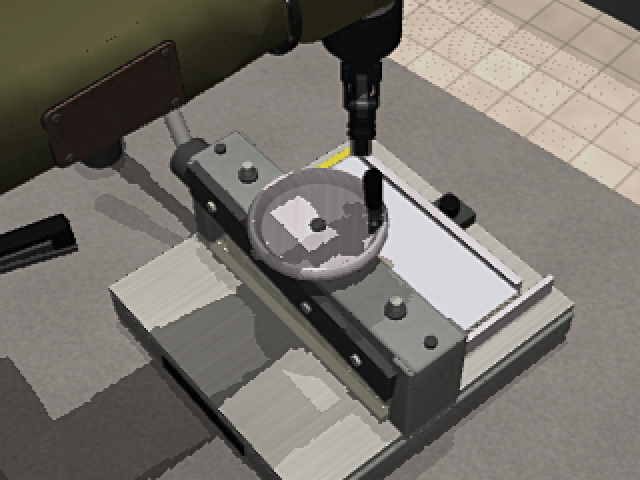

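The handle stands upright, from about (375,225) to (373,170) in the crop, with the gripper open just above it. I'll locate its axis from the dark pixels.

```bash
python3 - <<'E'
from h import *
z=np.load("/tmp/s2.npz");P,im,R,t,K=[z[k] for k in("P","img","R","t","K")]
m=(im.max(-1)<60)&(P[...,2]>262)&(P[...,2]<312)&(np.hypot(P[...,0]-561,P[...,1]+62)<30)
D=P[m]; C=-R.T@t
view=np.array([561,-62,0])-C; view[2]=0; view/=np.linalg.norm(view)
print(len(D),D[:,2].min(),D[:,2].max())
for lo,hi in((262,275),(275,288),(288,300),(300,312)):
    Q=D[(D[:,2]>lo)&(D[:,2]<hi)]
    print(lo,len(Q),Q.mean(0), "axis~",Q.mean(0)[:2]+view[:2]*10.5*.8)
v,u=np.where(m)
def ray(u,v,h):
    d=R.T@np.linalg.solve(K,[u,v,1]); return C+d*(h-C[2])/d[2]
print("top px",u[v<=v.min()+2].mean(),v.min(), ray(u[v<=v.min()+4].mean(),v.min()+4,308))
E
```

```text
168 262.18125642155087 311.1924167335776
262 30 [553.21646252 -65.79187516 269.20293294] axis~ [559.64203134 -60.38150869]
275 36 [552.51894244 -66.43033158 281.96548247] axis~ [558.94451126 -61.01996511]
288 35 [551.95808823 -65.35952171 294.34576791] axis~ [558.38365705 -59.94915524]
300 67 [555.3817291  -62.93592499 306.87279658] axis~ [561.80729791 -57.52555852]
top px 346.4117647058824 184 [555.32116008 -63.18600425 308.        ]
```

{"method": "drive_tool", "body": {"linear": [[-13.5,-0.6,0],[0,0,30],[0,0,40],[0,0,24],[0,0,0],[0,0,0],[0,0,0],[0,0,0],[0,0,0],[0,0,0]], "rot": [[0,0,0],[0,0,0],[0,0,0],[0,0,0],[0,0,0],[0,0,0],[0,0,0],[0,0,0],[0,0,0],[0,0,0]], "jaw": [50,50,50,50,50,14,14,14,14,14]}}

```text
t: 8.57
position: [562.1, -63.2, 268.4]
tool_rot: [0.003, 0.399, 0.917, -0.001]
force: [1.7, -0.5, 5.7]
width: 18.7
grip_force: 58.8
```

```bash
python3 - <<'E'
from h import *
s=arm.state(); print(s["joint_pos"],s["position"],s["tool_rot"],s["force"],s["wrist_torque"],s["width"])
E
```

```text
[-0.17564161  0.30673244  1.42582748 -0.00264477  1.40338232 -0.9262264 ] [562.13726745 -63.23916342 268.36536985] [ 3.05096834e-03  3.98505690e-01  9.17160581e-01 -6.12464969e-04] [ 1.67445972 -0.46143798  5.68541245] [-0.2506836  -0.24781863 -0.01313561] 18.669425921317792
```

Gripped with low force, at roughly the right radius. In this tool orientation, clockwise winding is the circle (-r·cosθ, -r·sinθ). I'll do the first 1 rad and read the forces.

{"method": "drive_tool", "body": {"linear": [[2.0,-15.6,0],[5.7,-14.6,0],[9.2,-12.7,0],[12.1,-10.1,0]], "rot": [[0,0,0],[0,0,0],[0,0,0],[0,0,0]], "jaw": [14,14,14,14]}}

```text
t: 9.07
position: [504.0, -77.5, 268.4]
tool_rot: [0.004, 0.398, 0.917, 0.001]
force: [12.4, 8.9, 5.9]
width: 19.5
grip_force: 59.7
```

```bash
cat > w.py <<'E'
from h import *
import json,os
C=np.array([518.5,-16.5])
L=json.load(open("/tmp/l.json")) if os.path.exists("/tmp/l.json") else []
s=arm.state(); p=s["position"];f=s["force"]; d=p[:2]-C; ph=np.arctan2(d[1],d[0]); e=d/np.linalg.norm(d); tg=np.array([e[1],-e[0]])
L.append([float(x) for x in (s["t"],*p,*f)]); json.dump(L,open("/tmp/l.json","w"))
print("t",round(s["t"],2),"pos",p.round(1),"r",np.linalg.norm(d).round(1),"phi",ph.round(3),"Frad",round(f[:2]@e,1),"Ftan",round(-f[:2]@tg,1),"Fz",f[2].round(1),"w",s["width"].round(1),"M",s["wrist_torque"].round(2),"jv",abs(s["joint_velocities"]).max().round(3))
E
python3 w.py
```

```text
Traceback (most recent call last):
  File "w.py", line 7, in <module>
    print("t",round(s["t"],2),"pos",p.round(1),"r",np.linalg.norm(d).round(1),"phi",ph.round(3),"Frad",round(f[:2]@e,1),"Ftan",round(-f[:2]@tg,1),"Fz",f[2].round(1),"w",s["width"].round(1),"M",s["wrist_torque"].round(2),"jv",abs(s["joint_velocities"]).max().round(3))
                                                                                                                                                                         ^^^^^^^^^^^^^^^^
AttributeError: 'float' object has no attribute 'round'
```

{"method": "drive_tool", "body": {"linear": [[14.5,-5.8,0],[15.2,-3.0,0]], "rot": [[0,0,0],[0,0,0]], "jaw": [14,14]}}

```text
t: 9.32
position: [477.7, -61.9, 268.4]
tool_rot: [0.005, 0.399, 0.917, 0.001]
force: [18.6, 6.1, 4.6]
width: 19.0
grip_force: 59.9
```

```bash
sed -i 's/s\["width"\].round(1)/round(float(s["width"]),1)/; s/round(s\["t"\],2)/round(float(s["t"]),2)/; s/round(f\[:2\]@e,1)/round(float(f[:2]@e),1)/;s/round(-f\[:2\]@tg,1)/round(float(-f[:2]@tg),1)/' w.py; python3 w.py
```

```text
t 9.32 pos [477.7 -61.9 268.4] r 61.0 phi -2.303 Frad -17.0 Ftan 9.8 Fz 4.6 w 19.0 M [ 1.43 -3.06  0.03] jv 0.276
```

```bash
sed -i 's/518.5,-16.5/521.,-16.8/' w.py; cat >> w.py <<'E'
import sys
from scipy.spatial.transform import Rotation as Ro
q=s["tool_rot"]; M=Ro.from_quat([*q[1:],q[0]]).as_matrix(); n=int(sys.argv[1]); st=float(sys.argv[2]); r=float(sys.argv[3])
a=ph-st*np.arange(1,n+1); W=np.vstack([p,np.c_[C+r*np.c_[np.cos(a),np.sin(a)],np.full(n,268.)]])
print((np.diff(W,axis=0)@M).round(1).tolist())
E
python3 w.py 4 .25 61.5
```

```text
t 9.32 pos [477.7 -61.9 268.4] r 62.5 phi -2.336 Frad -17.3 Ftan 9.2 Fz 4.6 w 19.0 M [ 1.43 -3.06  0.03] jv 0.276
[[15.4, 2.1, 0.3], [14.6, 4.8, -0.1], [12.9, 8.3, -0.1], [10.5, 11.2, -0.0]]
```

{"method": "drive_tool", "body": {"linear": [[15.4,2.1,0],[14.6,4.8,0],[12.9,8.3,0]], "rot": [[0,0,0],[0,0,0],[0,0,0]], "jaw": [14,14,14]}}

```text
t: 9.7
position: [459.6, -20.9, 268.3]
tool_rot: [0.005, 0.399, 0.917, -0.0]
force: [14.6, -8.2, 4.5]
width: 19.3
grip_force: 59.0
```

```bash
python3 w.py 4 .25 61.5
```

```text
t 9.7 pos [459.6 -20.9 268.3] r 61.5 phi -3.074 Frad -14.0 Ftan 9.2 Fz 4.5 w 19.3 M [-1.12 -2.29  0.02] jv 0.255
[[10.6, 11.1, 0.3], [7.5, 13.4, -0.0], [4.0, 14.8, 0.0], [0.2, 15.3, 0.0]]
```

{"method": "drive_tool", "body": {"linear": [[10.6,11.1,0],[7.5,13.2,0]], "rot": [[0,0,0],[0,0,0]], "jaw": [14,14]}}

```text
t: 9.95
position: [465.0, 8.4, 268.3]
tool_rot: [0.005, 0.399, 0.917, -0.001]
force: [9.0, -15.8, 6.5]
width: 19.2
grip_force: 59.5
```

```bash
python3 w.py 4 .25 61
```

```text
t 9.95 pos [465.    8.4 268.3] r 61.4 phi 2.719 Frad -14.7 Ftan 10.7 Fz 6.5 w 19.2 M [-2.23 -1.44 -0.01] jv 0.257
[[3.7, 14.8, 0.3], [0.3, 15.2, 0.0], [-3.4, 14.8, 0.1], [-7.0, 13.5, 0.1]]
```

{"method": "drive_tool", "body": {"linear": [[3.7,14.8,0],[0.3,15.2,0]], "rot": [[0,0,0],[0,0,0]], "jaw": [14,14]}}

```text
t: 10.2
position: [483.6, 31.7, 268.2]
tool_rot: [0.004, 0.399, 0.917, -0.002]
force: [-0.6, -15.2, 12.1]
width: 18.9
grip_force: 60.7
```

```bash
python3 w.py 4 .25 61
```

```text
t 10.2 pos [483.6  31.7 268.2] r 61.3 phi 2.228 Frad -11.7 Ftan 9.8 Fz 12.1 w 18.9 M [-2.32  0.43 -0.03] jv 0.242
[[-3.5, 14.8, 0.3], [-6.9, 13.6, 0.1], [-10.0, 11.5, 0.1], [-12.5, 8.6, 0.1]]
```

Still running free (about 9.8 N tangential).

{"method": "drive_tool", "body": {"linear": [[-3.5,14.8,0],[-6.9,13.6,0]], "rot": [[0,0,0],[0,0,0]], "jaw": [14,14]}}

```text
t: 10.45
position: [510.9, 43.8, 268.2]
tool_rot: [0.002, 0.399, 0.917, -0.001]
force: [-8.1, -12.1, 12.6]
width: 18.8
grip_force: 61.2
```

```bash
python3 w.py 4 .25 61
```

```text
t 10.45 pos [510.9  43.8 268.2] r 61.4 phi 1.735 Frad -10.6 Ftan 10.0 Fz 12.6 w 18.8 M [-1.61  1.75  0.02] jv 0.321
[[-10.3, 11.3, 0.3], [-12.5, 8.7, 0.1], [-14.2, 5.4, 0.1], [-15.1, 1.7, 0.1]]
```

{"method": "drive_tool", "body": {"linear": [[-10.3,11.3,0],[-12.5,8.7,0]], "rot": [[0,0,0],[0,0,0]], "jaw": [14,14]}}

```text
t: 10.7
position: [540.9, 41.5, 268.1]
tool_rot: [0.002, 0.398, 0.917, -0.001]
force: [-9.7, -1.1, 13.3]
width: 19.0
grip_force: 61.0
```

```bash
python3 w.py 4 .25 61
```

```text
t 10.7 pos [540.9  41.5 268.1] r 61.6 phi 1.243 Frad -4.2 Ftan 8.8 Fz 13.3 w 19.0 M [-0.1   2.   -0.03] jv 0.328
[[-14.5, 4.9, 0.2], [-15.1, 1.8, 0.1], [-15.1, -2.0, 0.1], [-14.1, -5.7, 0.1]]
```

{"method": "drive_tool", "body": {"linear": [[-14.7,5.0,0],[-15.2,1.8,0]], "rot": [[0,0,0],[0,0,0]], "jaw": [14,14]}}

```text
t: 10.95
position: [566.6, 25.4, 268.2]
tool_rot: [0.002, 0.398, 0.917, 0.001]
force: [-5.6, 8.8, 9.3]
width: 19.0
grip_force: 60.5
```

```bash
python3 w.py 4 .25 62
```

```text
t 10.95 pos [566.6  25.4 268.2] r 62.1 phi 0.746 Frad 1.9 Ftan 10.3 Fz 9.3 w 19.0 M [1.53 0.92 0.01] jv 0.26
[[-15.3, -2.2, 0.2], [-14.4, -5.7, 0.0], [-12.5, -9.1, 0.0], [-9.8, -11.9, -0.0]]
```

{"method": "drive_tool", "body": {"linear": [[-15.8,-2.2,0],[-14.8,-5.9,0]], "rot": [[0,0,0],[0,0,0]], "jaw": [14,14]}}

```text
t: 11.2
position: [582.3, -2.2, 268.2]
tool_rot: [0.003, 0.398, 0.917, 0.001]
force: [2.6, 11.4, 5.0]
width: 18.5
grip_force: 61.2
```

```bash
python3 w.py 4 .25 63
```

```text
t 11.2 pos [582.3  -2.2 268.2] r 63.0 phi 0.234 Frad 5.2 Ftan 10.5 Fz 5.0 w 18.5 M [ 2.07 -0.5   0.01] jv 0.205
[[-12.5, -9.5, 0.2], [-9.8, -12.2, -0.0], [-6.5, -14.3, -0.0], [-2.8, -15.5, -0.1]]
```

```bash
python3 - <<'E'
import json,numpy as np
from scipy.optimize import least_squares
L=np.array(json.load(open("/tmp/l.json")));p=L[:,1:3];f=L[:,4:6]
def g(x):
    d=p-x[:2];r=np.linalg.norm(d,axis=1);e=d/r[:,None]
    return (f*e).sum(1)+x[2]*(r-62)-x[3]
for k in (None,):
    s=least_squares(g,[521,-17,5,0]);print(s.x,s.fun.round(1))
d=p-s.x[:2];r=np.linalg.norm(d,axis=1);e=d/r[:,None];print(r.round(1),(f[:,1]*e[:,0]-f[:,0]*e[:,1]).round(1))
E
```

```text
[ 5.43165407e+02 -8.71425791e-01  3.41892032e-01 -6.26371306e+00] [ 0.9 -2.1 -2.1  2.1  1.2  1.5 -1.2 -1.  -0.   0.7]
[86.  89.5 89.5 85.9 78.7 67.9 55.1 42.5 35.2 39.2] [ 7.   8.3  8.3 11.4 14.6 13.6 13.7  9.7 10.1 11.5]
```

{"method": "drive_tool", "body": {"linear": [[-13.2,-8.9,0],[-10.0,-12.2,0]], "rot": [[0,0,0],[0,0,0]], "jaw": [14,14]}}

```text
t: 11.45
position: [582.7, -34.1, 268.2]
tool_rot: [0.003, 0.398, 0.917, 0.001]
force: [3.7, 8.7, 5.6]
width: 18.8
grip_force: 60.7
```

```bash
python3 w.py 4 .25 63
```

```text
t 11.45 pos [582.7 -34.1 268.2] r 64.1 phi -0.274 Frad 1.2 Ftan 9.4 Fz 5.6 w 18.8 M [ 1.67 -0.62 -0.  ] jv 0.219
[[-5.5, -14.9, 0.2], [-2.7, -15.5, -0.1], [1.3, -15.7, -0.1], [5.1, -14.9, -0.1]]
```

{"method": "drive_tool", "body": {"linear": [[-6.2,-14.9,0],[-2.7,-15.5,0]], "rot": [[0,0,0],[0,0,0]], "jaw": [14,14]}}

```text
t: 11.7
position: [566.5, -61.9, 268.3]
tool_rot: [0.004, 0.398, 0.917, 0.001]
force: [7.7, 7.8, 5.6]
width: 18.9
grip_force: 60.5
```

```bash
sed -i 's/521.,-16.8/522.,-17.2/' w.py; python3 w.py 4 .25 62.5
```

```text
t 11.7 pos [566.5 -61.9 268.3] r 63.1 phi -0.787 Frad -0.1 Ftan 10.9 Fz 5.6 w 18.9 M [ 1.38 -1.34 -0.03] jv 0.206
[[2.0, -15.5, 0.2], [5.2, -14.7, -0.1], [8.7, -12.9, -0.1], [11.6, -10.4, -0.1]]
```

{"method": "drive_tool", "body": {"linear": [[1.6,-15.6,0],[5.2,-14.8,0]], "rot": [[0,0,0],[0,0,0]], "jaw": [14,14]}}

```text
t: 11.95
position: [539.7, -77.8, 268.2]
tool_rot: [0.004, 0.398, 0.917, 0.001]
force: [11.2, 6.6, 3.6]
width: 18.9
grip_force: 60.3
```

```bash
python3 w.py 4 .25 62.5
```

```text
t 11.95 pos [539.7 -77.8 268.2] r 63.1 phi -1.286 Frad -3.2 Ftan 12.6 Fz 3.6 w 18.9 M [ 1.14 -1.96 -0.  ] jv 0.313
[[9.3, -12.7, 0.1], [11.6, -10.4, -0.1], [13.8, -7.2, -0.1], [15.2, -3.5, -0.1]]
```

Tangential force is rising, so the clamp may have bitten. Smaller steps from here.

{"method": "drive_tool", "body": {"linear": [[9.3,-12.7,0]], "rot": [[0,0,0]], "jaw": [14]}}

```text
t: 12.08
position: [524.2, -80.0, 268.2]
tool_rot: [0.004, 0.398, 0.917, 0.0]
force: [14.6, 1.9, 4.0]
width: 19.2
grip_force: 60.1
```

```bash
python3 w.py 4 .25 62.5
```

```text
t 12.07 pos [524.2 -80.  268.2] r 62.8 phi -1.536 Frad -1.4 Ftan 14.7 Fz 4.0 w 19.2 M [ 0.5  -2.34 -0.02] jv 0.343
[[11.8, -10.2, 0.1], [13.8, -7.2, -0.1], [15.2, -3.5, -0.1], [15.6, 0.3, -0.1]]
```

{"method": "drive_tool", "body": {"linear": [[5.4,-5.1,0]], "rot": [[0,0,0]], "jaw": [14]}}

```text
t: 12.2
position: [516.7, -79.6, 268.3]
tool_rot: [0.005, 0.398, 0.917, 0.0]
force: [15.1, -0.5, 1.4]
width: 19.7
grip_force: 59.9
```

```bash
python3 w.py 1 .1 62.5; python3 - <<'E'
import json,numpy as np
from scipy.optimize import curve_fit
L=np.array(json.load(open("/tmp/l.json")));_,i=np.unique(L[:,0],return_index=True);L=L[i];d=L[:,1:3]-[522,-17.2];e=d/np.linalg.norm(d,axis=1)[:,None]
th=-np.unwrap(np.arctan2(d[:,1],d[:,0]));T=L[:,5]*e[:,0]-L[:,4]*e[:,1]
print(np.c_[th,T].round(2).tolist())
h=lambda x,b,c:c+4.8*np.maximum(0,x-b)
p,cv=curve_fit(h,th,T,[th[-1]-.9,9.8]);print(p,np.sqrt(np.diag(cv)),"past",th[-1]-p[0])
E
```

```text
t 12.2 pos [516.7 -79.6 268.3] r 62.7 phi -1.656 Frad -0.8 Ftan 15.1 Fz 1.4 w 19.7 M [-0.11 -2.4  -0.04] jv 0.151
[[4.9, -3.8, 0.2]]
[[1.86, 9.38], [2.35, 8.96], [3.08, 9.09], [3.56, 10.73], [4.05, 9.88], [4.53, 10.17], [5.02, 8.86], [5.52, 10.27], [6.04, 10.47], [6.56, 9.43], [7.07, 10.93], [7.57, 12.6], [7.82, 14.68], [7.94, 15.07]]
[6.84973993 9.72278682] [0.07539036 0.19342964] past 1.089313160554794
```

The fit puts us 1.09 rad past first bite (±0.08), about 260 N. I'll dwell, release, rise clear, and turn the tool so its x points along the folding direction (≈85°).

{"method": "drive_tool", "body": {"linear": [[0,0,0],[0,0,0],[0,0,0],[0,0,0],[0,0,0],[0,0,-30],[0,0,-40],[0,0,0],[0,0,0],[0,0,0],[0,0,0],[0,0,0],[0,0,0]], "rot": [[0,0,0],[0,0,0],[0,0,0],[0,0,0],[0,0,0],[0,0,0],[0,0,0],[0,0,0.168],[0,0,0.168],[0,0,0.168],[0,0,0.168],[0,0,0.168],[0,0,0]], "jaw": [14,14,45,45,45,45,45,0,0,0,0,0,0]}}

```text
t: 13.82
position: [515.4, -79.3, 337.0]
tool_rot: [0.002, 0.737, 0.675, -0.0]
force: [-0.5, -0.8, -0.3]
width: -0.0
grip_force: 0.0
```

```bash
python3 - <<'E'
from h import *
s=arm.state(); print(s["joint_pos"],s["position"],s["tool_rot"],s["force"],s["width"])
c,R,t=cam("side"); save("side3.png",c["img"][100:340,160:480].repeat(2,0).repeat(2,1))
P=pts(c,R,t);m=(c["img"].max(-1)<60)&(P[...,2]>262)&(P[...,2]<306)&(np.hypot(P[...,0]-517,P[...,1]+80)<30)
D=P[m]
for lo in(262,275,290):
    Q=D[(D[:,2]>lo)&(D[:,2]<lo+14)]; print(lo,len(Q),Q.mean(0)+[6.4,5.4,0])
E
```

```text
[-0.22187537  0.17479883  1.43238984 -0.00228199  1.53134041 -0.13386201] [515.41666656 -79.32501781 336.98273228] [ 1.90854687e-03  7.37499024e-01  6.75345499e-01 -6.17479223e-05] [-0.49651931 -0.76406543 -0.28563472] -0.048800103328441556
262 29 [514.1383646  -76.96240062 269.52333547]
275 43 [513.74193215 -76.97723105 282.47384746]
290 46 [513.48380163 -76.25469794 297.49777804]
```

View pics/side3.png

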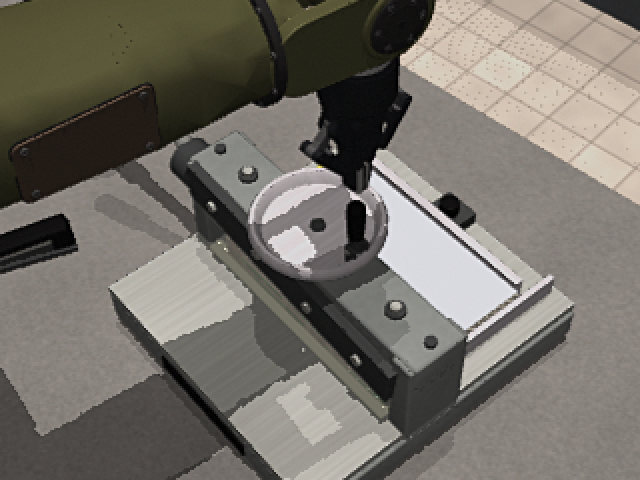

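The handle is still upright at about (516,-79), in the crop from (356,250) to (356,203), and the tool is closed above it. I'll go to its outer side and push it inward.

{"method": "drive_tool", "body": {"linear": [[-45,0,0],[0,0,25],[0,0,25],[12,0,0],[12,0,0],[9,0,0],[9,0,0],[9,0,0],[9,0,0],[6.5,0,5],[6.5,0,5.4],[4.5,0,7],[0,0,0]], "rot": [[0,0,0],[0,0,0],[0,0,0],[0,0,0],[0,0,0],[0,0,0],[0,0,0],[0,0,0],[0,0,0],[0,0,0],[0,0,0],[0,0,0],[0,0,0]], "jaw": [0,0,0,0,0,0,0,0,0,0,0,0,0]}}

```text
t: 15.5
position: [518.3, -46.9, 268.8]
tool_rot: [0.001, 0.738, 0.675, -0.0]
force: [-0.6, 0.2, 0.4]
width: -0.0
grip_force: 0.0
```

```bash
python3 - <<'E'
from h import *
s=arm.state(); print(s["joint_pos"],s["position"],s["force"],s["wrist_torque"])
c,R,t=cam("side"); save("side4.png",c["img"][100:340,160:480].repeat(2,0).repeat(2,1))
E
```

```text
[-0.1594251   0.20539633  1.55128568 -0.00247984  1.38308554 -0.07034057] [518.32809541 -46.87575515 268.7835117 ] [-0.58764493  0.22787663  0.44964544] [-0.00011608 -0.02746295 -0.00696582]
```

View pics/side4.png

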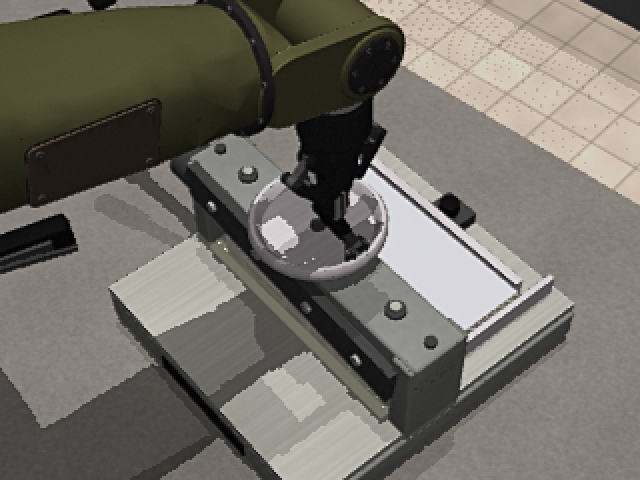

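The handle is leaning well inward, under the fingertips. I'll press it down flat.

{"method": "drive_tool", "body": {"linear": [[4,0,5],[3,0,5],[0,0,4],[0,0,2.5],[0,0,0]], "rot": [[0,0,0],[0,0,0],[0,0,0],[0,0,0],[0,0,0]], "jaw": [0,0,0,0,0]}}

```text
t: 16.18
position: [519.1, -40.3, 252.9]
tool_rot: [0.002, 0.738, 0.675, -0.0]
force: [0.4, 0.4, -0.0]
width: -0.3
grip_force: 0.0
```

{"method": "drive_tool", "body": {"linear": [[0,0,1.5],[0,0,1],[0,0,0]], "rot": [[0,0,0],[0,0,0],[0,0,0]], "jaw": [0,0,0]}}

```text
t: 16.55
position: [519.6, -40.2, 251.4]
tool_rot: [0.003, 0.738, 0.675, 0.001]
force: [0.2, 1.2, 6.4]
width: -0.4
grip_force: 3.0
```

6.4 N upward at the height expected for flat, so the handle is against its stop. I'll retract and check.

{"method": "drive_tool", "body": {"linear": [[0,0,-10],[0,0,-50],[0,0,-50],[-30,0,-50],[-50,0,0],[-50,0,0],[0,0,0],[0,0,0]], "rot": [[0,0,0],[0,0,0],[0,0,0],[0,0,0],[0,0,0],[0,0,0],[0,0,0],[0,0,0]], "jaw": [0,0,0,0,0,0,0,0]}}

```text
t: 17.55
position: [507.2, -169.0, 411.1]
tool_rot: [0.002, 0.738, 0.675, 0.0]
force: [0.1, 0.5, -0.9]
width: -0.3
grip_force: 0.0
```

```bash
python3 - <<'E'
from h import *
c,R,t=cam("side"); save("side5.png",c["img"][100:340,160:480].repeat(2,0).repeat(2,1))
P=pts(c,R,t);m=(c["img"].max(-1)<60)&(P[...,2]>225)&(P[...,2]<300)&(np.hypot(P[...,0]-522,P[...,1]+17)<60)
D=P[m];print(len(D))
for a,b in((-75,-50),(-50,-35),(-35,-20),(-20,5)):
    Q=D[(D[:,1]>a)&(D[:,1]<b)]; print(a,len(Q),Q.mean(0) if len(Q) else 0,np.percentile(Q[:,2],90) if len(Q) else 0)
E
```

```text
229
-75 81 [511.0606916  -61.44009756 248.20203458] 252.39625065443332
-50 55 [512.34525331 -42.11575191 248.73333724] 252.69349806802063
-35 57 [513.86639966 -27.422653   248.14641629] 253.88340604773856
-20 31 [515.29712355 -16.58324594 244.03478996] 253.19081728964136
```

View pics/side5.png

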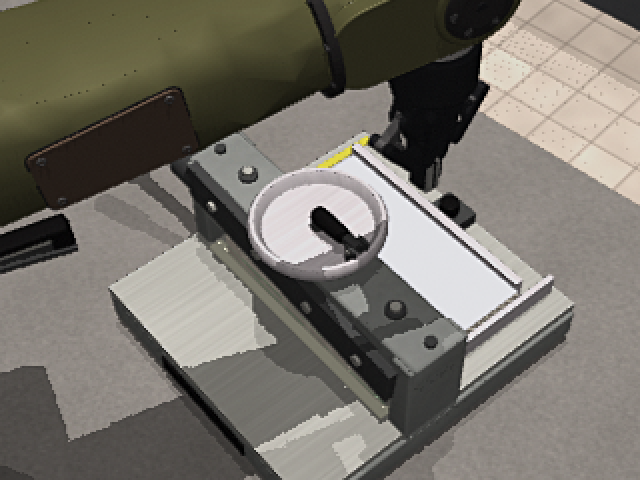

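The handle lies flat in the dish, from (360,245) to (315,213) in the crop, with its top level at about 253 mm. The wheel hasn't turned and the gripper is clear.

```bash
python3 -c "
from cell import arm
print(arm.sign_off())"
```

```text
the job is handed in; nothing more can be done
None
```

I handed in the job: the handle was swung upright, the wheel wound about 1.1 rad past first bite (about 260 N, estimated from the handle force), and the handle folded flat and let go. I had no direct reading of the clamp force, and the sign-off gave no verdict.

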